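# Put the rotor spanner away in the service drawer

### The job

Lift the red-handled rotor spanner up and off its peg on the sloping rack, lay it flat on the floor of the cabinet's open drawer (set it down there before letting go, do not drop it), then push the drawer fully shut. Leave the blue-handled spanner hanging on its peg, and do not disturb the glass tube, the brass bushing or the steel collar.

Things in the scene. Friction and masses are not known exactly. Their poses are not given: they have to be found in the camera images.
- red_spanner: Loose steel spanner with red grip, 170 mm long, 0.22 kg. Origin mid-grip; x along it to the hanging eye, z out of its flat. Steel 12 mm thick (z +-6 mm); grip x -40 to +34, 20 wide in y, z -6 to +12 mm. Pin head 44 mm wide at x -54 to -85. It starts hung by its eye on a peg, lying on the rack's rails at 40 deg: x up the slope, z out of it. Below the grip: 40 mm or more of air.
- red_spanner_eye (a point): Centre of the red spanner's hanging eye, at x = +62 mm in its frame: a ring of 44 mm outer and 28 mm inner diameter, 12 mm thick.
- blue_spanner: The same spanner with a blue grip, hanging on the other peg, 130 mm to one side. It stays there.
- rack: Fixed wooden rack, 276 mm wide (y), 200 mm deep (x), 145 mm high; origin mid-underside, x to its high back. Cheeks at y = +-130 mm carry two cross rails (under the spanners' heads and eyes, open between) whose common upper face slopes up to the back at 40 degrees and is 85 mm above the bench at x = 0. A tall fixed hand press stands 0.3 m or more to its right: keep clear.
- peg0 (a point): Tip of one steel peg of the rack, at y = +65 mm in the rack's frame. The pegs are 8 mm thick with round ends, stand vertically (not square to the slope) and rise 40 mm above the sloping face, so a spanner comes free only when lifted about 45 mm straight up.
- peg1 (a point): Tip of the other peg, at y = -65 mm in the rack's frame.
- cab: Fixed grey steel cabinet, 260 mm deep in x, 260 mm wide in y, 190 mm high; origin in the middle of its underside. Its front (green) faces its own -x, about the robot's right. Below is one drawer, above it a closed upper bay whose front face is at x = -115 mm from 106 to 190 mm height.
- cab_drawer0 (a joint): How far the drawer is pulled out, m: 0 fully shut, larger is more open (towards the cabinet's -x). Starts 0.145 to 0.178 open; slides with light friction.
- drawer_floor (a point): Middle of the drawer's inner floor (22 mm above the bench); moves with it, axes as the cabinet's. Inside: x +-107, y +-109 mm, walls 62 mm high, 6 thick; front panel's outer face at x = -129 mm, its top 71 mm above the floor. With the drawer out by q, only x = -107 mm to q - 114 mm is open from above, the cabinet covers the rest.
- cab_drawer0_handle (a point): Middle of the drawer's bar handle: a horizontal steel bar along y, 120 mm long, 35 mm in front of the drawer's face, 68 mm above the bench.
- tube: Loose squat clear glass specimen tube standing on the bench, 54 mm diameter (60 mm at the foot), 85 mm high, open at the top; origin at the centre of its underside.
- bushing: Loose brass bushing standing on the bench, 66 mm flange diameter, 60 mm high; origin at the centre of its underside.
- collar: Loose steel shaft collar lying on the bench, 72 mm outer and 36 mm inner diameter, 26 mm high; origin at the centre of its underside.

How it is judged:
By the outcome, as a careful person would: the job done as asked, in the order asked, and still so for the second after the job is handed in, with the robot touching nothing.
It also fails if it takes over 62 s, if anything falls off the work surface, if the arm or the gripper's body presses on something with over 40 N, if the wrist force passes 120 N, or if a joint passes its speed limit or range.

### The arm

A 6-joint arm with a two-finger parallel gripper is mounted at the origin on the work surface. World frame = base frame: x ahead of the robot, y to its left, z up, the work surface at z = 0. Lengths are in m, angles in rad, forces in N, time in s.
With the tool pointing down it reaches from about 0.3 to 0.875 m from the base axis. Payload 6.4 kg.
Tool frame: the origin (TCP) lies on the front face of the gripper's body, between the roots of the fingers; the fingertips stand 64 mm ahead of it and the grasp point (between the pads) lies 45 mm ahead of it; z points along the fingers, y is the line along which they close (so a half turn about z gives the same grasp; the last joint's range is limited). The gripper opens to 88 mm and grips with 3 to 60 N. Pads are 18 mm wide; open, the fingers measure 123 mm over their backs; the gripper's body (75 mm by 187 mm) begins 45 mm behind the grasp point.
Start: joints at [-1.31, 0.181, 1.607, -0, 1.354, -0.206], TCP at [0.259, -0.513, 0.303] pointing down, gripper open.
Joint ranges: [-2.99, 2.99], [-0.89, 2.07], [0.3, 2.58], [-1.14, 4.28], [0, 2.63], [-3.12, 3.12]. Speed limits (rad/s): [2.57, 2.57, 3.01, 3.14, 3.14, 3.14].

### API

Orientations are given as a rotation vector (axis times angle).
In Python, from plant import r gives the robot as it stands.
- The arm moves only by the shell command python3 -m jog 'ROWS' [FORCE]. ROWS is JSON, one flat list of numbers, 7 for each row, row after row: the turn, a rotation vector about the tool's x, y, z in rad, then the shift along the tool's x, y, z in mm, then the opening, from 0 (shut) to 1 (fully open). A call has 1 to 5 rows; each row shifts and turns the commanded pose from where the row before left it, along the tool's axes as they then stand; what a row does not reach is not made up. A row lasts 1/10 s, in which the tool goes at most 50 mm and 8.59 degrees, less where a joint would pass 70% of its speed; a pose out of reach is approached as far as the arm can. A call with a gripper value outside its range is refused whole. The fingers move at their own pace and stop on an object; FORCE is the grip in N (left out, the last holds). Time passes only in rows, so rows that do not move let the fingers close. It gives the time, the measured TCP pose, the force, the opening and the grip force at its end, in the units of the state.
- r.sense(): the state, without advancing time (a new reading comes with each control period).
- r.capture(name): name is "side" or "top"; returns the picture (400x640x3 uint8, red, green, blue); there is no depth.
- r.get_calibration(name): a dict with "intrinsics" (3x3 intrinsics, pixels), "world_from_camera" (4x4, takes a point from camera to world coordinates). Camera axes: x right, y down, z forward; pixel columns grow to the right and rows downward; lengths in m; the calibration is good to about 2 mm. A picture is of the moment at which its call begins. get_calibration takes no time and is no camera call.
- r.hand_in(): hands the job in; it is judged then, once.
Trained networks look in the newest picture that a camera, given by its name, has taken for a name from the list of things; names that differ only in an ending like _2 or _b are one class to them, and where a whole thing is asked for, a point or a joint stands for the part that bears it (a point fixed in the world has none). Each returns a list of dicts, best first, with "conf" (0 to 1); they miss things now and then, are a little off and sometimes report something else, mostly with a low value. They report only what shows in the picture. A call takes as long as a camera call.
- r.find_in(label, camera): "box" ([left, top, right, bottom] in pixels, round what is visible of it).
The state is a dict: "time_s": time; "qpos": joint angles; "dq": joint speeds; "joint_efforts": joint torques, N m; "tcp_pos": TCP position; "ee_rot": TCP orientation; "ft_force": force on the tool from outside, world axes, zero at the start; "torque": the same for the moment, N m; "grip_width": finger opening in m; "gripper_force": force on a finger pad.
Only numpy, scipy, OpenCV 4.12 (cv2) and the standard library are available. Lean on these libraries where they do the work, as an engineer would, in place of code of your own. Each camera call takes 0.05 s, during which the arm holds its last target. There are 200 camera calls.

## Working session

There is one attempt and no reset: what is moved stays moved. The work goes in short steps, Python scripts to look and compute and a shell command to move; the robot and the scene stay as the last step left them, time stands still between calls to the robot, and variables do not carry over. Pictures are saved under pics/ and viewed, at most 12 in all, crops included, and the job is handed in when it is done.

```bash
ls; mkdir -p pics; cat > h.py <<'E'
import numpy as np,cv2
from plant import r
from scipy.spatial.transform import Rotation as R
def cal(c):
    k=r.get_calibration(c); return np.array(k["intrinsics"]),np.array(k["world_from_camera"])
def ray(c,uv):
    K,T=cal(c); d=T[:3,:3]@np.linalg.inv(K)@np.array([uv[0],uv[1],1.]); return T[:3,3],d/np.linalg.norm(d)
def onz(c,uv,z):
    o,d=ray(c,uv); return o+d*(z-o[2])/d[2]
def tri(a,b):
    A=np.zeros((3,3));v=np.zeros(3)
    for c,uv in(("side",a),("top",b)):
        o,d=ray(c,uv);P=np.eye(3)-np.outer(d,d);A+=P;v+=P@o
    return np.linalg.solve(A,v)
def proj(c,p):
    K,T=cal(c);q=T[:3,:3].T@(np.array(p)-T[:3,3]);q=K@q;return q[:2]/q[2]
def snap(c,n):
    im=r.capture(c);cv2.imwrite(f"pics/{n}.png",cv2.cvtColor(im,cv2.COLOR_RGB2BGR));return im
E
python3 - <<'E'
from h import *
np.set_printoptions(precision=4,suppress=True)
for c in("side","top"):
    snap(c,c+"0"); K,T=cal(c);print(c,K[0,0],T)
    for l in["red_spanner","red_spanner_eye","blue_spanner","rack","peg0","peg1","cab","drawer_floor","cab_drawer0_handle","tube","bushing","collar"]:
        print(l,[(np.round(d["box"]).astype(int).tolist(),round(d["conf"],2)) for d in r.find_in(l,c)[:2]])
s=r.sense();print(s["time_s"],s["ee_rot"])
E
```

```text
pics
side 390.0269703868988 [[ 0.7964 -0.5782  0.1774  0.4744]
 [-0.6048 -0.7605  0.2364 -0.1444]
 [-0.0018 -0.2956 -0.9553  1.001 ]
 [ 0.      0.      0.      1.    ]]
red_spanner [([353, 336, 416, 382], 0.76)]
red_spanner_eye [([350, 330, 415, 380], 0.69)]
blue_spanner [([317, 283, 376, 329], 0.95)]
rack [([297, 251, 447, 398], 0.67)]
peg0 [([297, 252, 450, 400], 0.69)]
peg1 [([297, 252, 450, 400], 0.69)]
cab [([102, 54, 286, 259], 0.59)]
drawer_floor [([165, 149, 287, 260], 0.85)]
cab_drawer0_handle [([164, 146, 284, 262], 0.96)]
tube [([351, 187, 381, 218], 0.89)]
bushing [([334, 147, 361, 172], 0.56), ([397, 226, 420, 255], 0.41)]
collar [([396, 227, 422, 256], 0.58), ([298, 249, 452, 400], 0.42)]
top 516.4093332105151 [[-0.004  -0.995   0.0994  0.4646]
 [-0.9999  0.005   0.0096  0.0754]
 [-0.01   -0.0994 -0.995   1.7018]
 [ 0.      0.      0.      1.    ]]
red_spanner [([431, 203, 450, 246], 0.7)]
red_spanner_eye [([430, 202, 456, 244], 0.89)]
blue_spanner [([389, 197, 408, 244], 0.72)]
rack [([370, 184, 472, 256], 0.81)]
peg0 [([369, 186, 468, 255], 0.82)]
peg1 [([369, 186, 468, 255], 0.82)]
cab [([157, 198, 316, 296], 0.89), ([373, 189, 472, 257], 0.23)]
drawer_floor [([245, 213, 315, 293], 0.77)]
cab_drawer0_handle [([246, 214, 318, 293], 0.82), ([374, 187, 470, 254], 0.43)]
tube [([334, 153, 352, 174], 0.68)]
bushing []
collar [([377, 142, 397, 162], 0.63)]
1.3 [-3.0564 -0.7266  0.    ]
```

View pics/side0.png

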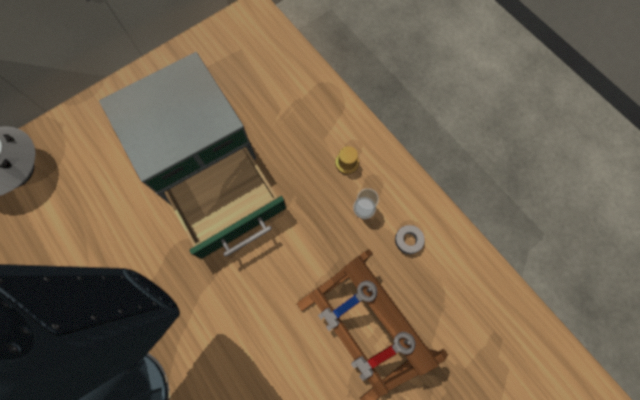

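View pics/top0.png

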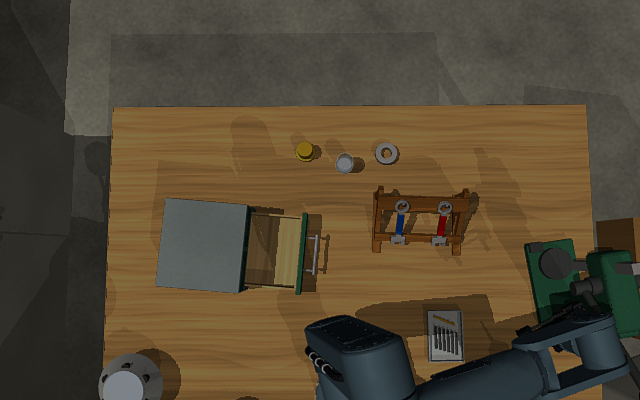

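```bash
python3 - <<'E'
from h import *
def tile(c,x,y,s):
    im=cv2.imread(f"pics/{c}0.png");w,h=400//s,600//s
    t=cv2.resize(im[y:y+h,x:x+w],(w*s,h*s),interpolation=cv2.INTER_CUBIC)
    for u in range(-(-x//10)*10,x+w,10):
        cv2.line(t,((u-x)*s,0),((u-x)*s,6 if u%50 else 600),(255,255,0),1); 
        if u%20==0: cv2.putText(t,str(u),((u-x)*s,16),0,.35,(255,255,255))
    for v in range(-(-y//10)*10,y+h,10):
        cv2.line(t,(0,(v-y)*s),(6 if v%50 else 600,(v-y)*s),(255,255,0),1); cv2.putText(t,str(v),(8,(v-y)*s+4),0,.35,(255,255,255))
    return cv2.resize(t,(400,600))
cv2.imwrite("pics/rackz.png",np.hstack([tile("side",330,290,4)[:, :],tile("top",384,150,4)]))
cv2.imwrite("pics/drz.png",np.hstack([tile("side",160,135,3),tile("top",235,180,4)]))
for c,b in(("side",(340,325,425,390)),("top",(425,195,460,250))):
    im=cv2.imread(f"pics/{c}0.png").astype(int);x0,y0,x1,y1=b;s=im[y0:y1,x0:x1]
    m=((s[...,2]>110)&(s[...,1]<50)&(s[...,0]<60)).astype(np.uint8)
    n,l,st,ce=cv2.connectedComponentsWithStats(m);k=1+np.argmax(st[1:,4]);p=np.argwhere(l==k)[:,::-1]+[x0,y0]
    print(c,st[k],p.mean(0),cv2.minAreaRect(p.astype(np.float32)))
E
```

```text
side [ 28  22  27  21 222] [381.22972973 357.11261261] ((381.3146057128906, 356.80340576171875), (8.903982162475586, 27.029949188232422), 57.9946174621582)
top [13 36  6  4 14] [440.57142857 232.71428571] ((440.5, 232.5), (3.0, 5.0), 90.0)
```

View pics/rackz.png

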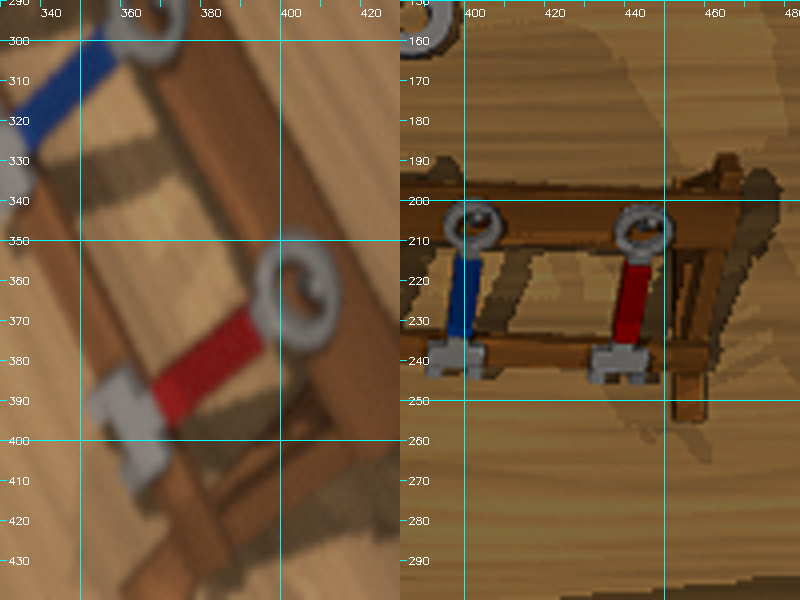

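View pics/drz.png

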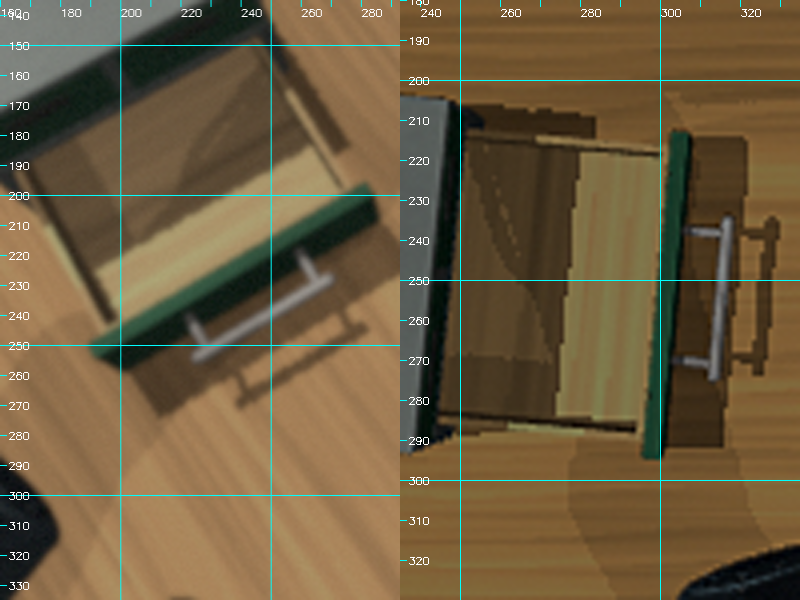

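```bash
python3 - <<'E'
from h import *
np.set_printoptions(precision=4,suppress=True)
P={"grip":((381.3,356.8),(441.7,225.7)),"eye":((403.7,343.2),(444.5,207)),"head":((363.7,367.9),(440,240)),
"blue_eye":((367,291),(402.5,206)),"hR":((225,254),(313.75,275)),"hL":((270.,228.3),(316.75,234.5)),
"tube":((366,203),(343.5,163.5)),"collar":((409,241),(387,153))}
for k,v in P.items():
    p=tri(*v);print(k,p,"res",proj("side",p)-v[0],proj("top",p)-v[1])
K={}
for n,c,uv in [("fpL","side",(282,196)),("fpR","side",(190.5,250)),("fpL","top",(303,213)),("fpR","top",(295.5,294))]:
    print(n,c,onz(c,uv,.093))
# bay front top edge (z=.19)
for n,c,uv in [("bayL","top",(247.5,205)),("bayR","top",(239,292)),("backR","top",(157,286)),("backL","top",(165,198)),("bayL","side",(245,126)),("bayR","side",(148,182)),("backL","side",(200,56)),("backR","side",(102,103))]:
    print(n,c,onz(c,uv,.19))
E
```

```text
grip [ 0.5372 -0.2836  0.0867] res [-0.5023  0.1585] [ 0.1271 -0.3461]
eye [ 0.5932 -0.2896  0.104 ] res [-0.0237 -0.0006] [ 0.0102 -0.0127]
head [ 0.4929 -0.2809  0.0679] res [-0.3491  0.2577] [ 0.011  -0.3021]
blue_eye [ 0.595  -0.1555  0.135 ] res [-0.3193  0.0849] [ 0.092  -0.2169]
hR [0.3862 0.1171 0.0668] res [-0.6153  0.5928] [-0.1066 -0.6314]
hL [0.5114 0.1073 0.0537] res [-0.0278  0.0186] [ 0.001  -0.0259]
tube [0.7453 0.018  0.0368] res [-1.2548  0.2025] [ 0.4963 -0.8714]
collar [ 0.7817 -0.1259  0.004 ] res [0.3518 0.0075] [-0.1749  0.2055]
fpL side [0.58   0.1454 0.093 ]
fpR side [0.3313 0.167  0.093 ]
fpL top [0.5774 0.1492 0.093 ]
fpR top [0.3279 0.1724 0.093 ]
bayL top [0.5949 0.3081 0.19  ]
bayR top [0.3424 0.3302 0.19  ]
backR top [0.3603 0.5687 0.19  ]
backL top [0.6169 0.5522 0.19  ]
bayL side [0.5998 0.3048 0.19  ]
bayR side [0.3516 0.3203 0.19  ]
backL side [0.6191 0.5312 0.19  ]
backR side [0.3646 0.5598 0.19  ]
```

```bash
python3 - <<'E'
from h import *
np.set_printoptions(precision=4,suppress=True)
fr=onz("top",(456.5,255.3),0);fl=onz("top",(376,254),0);print("feet",fr,fl)
yaw=np.arctan2(*(fl-fr)[:2][::-1])-np.pi/2
print("yaw",np.degrees(yaw))
d=np.array([np.cos(yaw),np.sin(yaw),0]);c0=(fr+fl)/2+.1*d;print("rack c",c0)
t=np.radians(40)
n=np.array([-np.sin(t)*d[0],-np.sin(t)*d[1],np.cos(t)]);x=np.array([np.cos(t)*d[0],np.cos(t)*d[1],np.sin(t)])
for name,off,sx,s,tp in [("grip",.012,-.003,(381.3,356.8),(441.7,225.7)),("eye",.006,.062,(403.7,343.2),(444.5,207)),("head",.006,-.07,(363.7,367.9),(440,240)),("beye",.006,.062,(367,291),(402.5,206)),("bhead",.006,-.07,(331,320),(398.5,238.5))]:
  for h in(-.01,0,.01):
    for c,uv in(("side",s),("top",tp)):
        o,dd=ray(c,uv);p0=c0+[0,0,.085+h]+n*(off+.006); q=o+dd*((p0-o)@n)/(dd@n)
        print(name,h,c,q,"->origin",q-x*sx-n*(off))
E
```

```text
feet [ 0.4431 -0.3481  0.    ] [ 0.4483 -0.0854  0.    ]
yaw -1.1462066000305742
rack c [ 0.5457 -0.2188  0.    ]
grip -0.01 side [ 0.5378 -0.2831  0.093 ] ->origin [ 0.5478 -0.2833  0.0857]
grip -0.01 top [ 0.5359 -0.2822  0.0913] ->origin [ 0.5459 -0.2824  0.0841]
grip 0 side [ 0.5372 -0.2817  0.1024] ->origin [ 0.5472 -0.2819  0.0951]
grip 0 top [ 0.5355 -0.2801  0.101 ] ->origin [ 0.5455 -0.2803  0.0937]
grip 0.01 side [ 0.5365 -0.2802  0.1118] ->origin [ 0.5465 -0.2804  0.1046]
grip 0.01 top [ 0.535  -0.2779  0.1106] ->origin [ 0.5451 -0.2781  0.1033]
eye -0.01 side [ 0.5899 -0.2856  0.1289] ->origin [ 0.5463 -0.2848  0.0845]
eye -0.01 top [ 0.5911 -0.2837  0.1298] ->origin [ 0.5475 -0.2828  0.0854]
eye 0 side [ 0.5888 -0.2842  0.1379] ->origin [ 0.5451 -0.2833  0.0934]
eye 0 top [ 0.5903 -0.2816  0.1392] ->origin [ 0.5467 -0.2807  0.0947]
eye 0.01 side [ 0.5876 -0.2827  0.1469] ->origin [ 0.5439 -0.2818  0.1024]
eye 0.01 top [ 0.5896 -0.2794  0.1485] ->origin [ 0.546  -0.2786  0.1041]
head -0.01 side [ 0.4943 -0.2838  0.0486] ->origin [ 0.5517 -0.2849  0.089 ]
head -0.01 top [ 
[... 558 characters left out ...]
.5512 -0.1549  0.0964]
beye 0 top [ 0.5939 -0.1545  0.1401] ->origin [ 0.5503 -0.1536  0.0956]
beye 0.01 side [ 0.5936 -0.1556  0.1498] ->origin [ 0.55   -0.1548  0.1053]
beye 0.01 top [ 0.5931 -0.1531  0.1494] ->origin [ 0.5495 -0.1523  0.1049]
bhead -0.01 side [ 0.4988 -0.1573  0.0503] ->origin [ 0.5563 -0.1585  0.0907]
bhead -0.01 top [ 0.4976 -0.1531  0.0492] ->origin [ 0.5551 -0.1543  0.0896]
bhead 0 side [ 0.4985 -0.1572  0.0601] ->origin [ 0.556  -0.1584  0.1005]
bhead 0 top [ 0.4974 -0.1518  0.059 ] ->origin [ 0.5549 -0.1529  0.0994]
bhead 0.01 side [ 0.4983 -0.1571  0.0699] ->origin [ 0.5558 -0.1582  0.1103]
bhead 0.01 top [ 0.4972 -0.1504  0.0689] ->origin [ 0.5547 -0.1515  0.1093]
```

```bash
cat >> h.py <<'E'
np.set_printoptions(precision=4,suppress=True)
def Rt(yaw,pitch): # deg; tool x = heading yaw, raised by pitch; tool z down/forward
    return R.from_euler("z",yaw,degrees=True)*R.from_euler("y",-pitch,degrees=True)*R.from_euler("x",180,degrees=True)
def go(p,Rg):
    s=r.sense();Rc=R.from_rotvec(s["ee_rot"]);rv=(Rc.inv()*Rg).as_rotvec();d=np.array(p)-s["tcp_pos"]
    print("t",s["time_s"],"tcp",np.array(s["tcp_pos"]),"f",np.array(s["ft_force"]),"w",s["grip_width"])
    print("turn",rv,"rows",np.linalg.norm(rv)/.15,"| shift before turn mm",1e3*Rc.inv().apply(d),"after",1e3*Rg.inv().apply(d),"| world",d)
G=Rt(-1,40); ex,ey,ez=G.as_matrix().T; n=-ez
O=np.array([.5475,-.282,.0955])
E
python3 -c "
from h import *
print(ex,ez); print(O-.008*ex+n*.105)
go(O-.008*ex+n*.105+[0,0,.08],G)"
```

```text
[ 0.7659 -0.0134  0.6428] [ 0.6427 -0.0112 -0.766 ]
[ 0.4739 -0.2807  0.1708]
t 1.3 tcp [ 0.2588 -0.5135  0.3027] f [ 0.6493 -0.711  -0.3432] w 0.08820812902575298
turn [-0.169   0.6842  0.4643] rows 5.626436135462785 | shift before turn mm [ 296.862  -111.0659   51.9192] after [ 128.2777 -236.4982  175.4186] | world [ 0.2151  0.2328 -0.0519]
```

```bash
python3 -m jog '[0,0,0,42,-16,0,0, 0,0,0,42,-16,0,0, 0,0,0,42,-16,0,0, 0,0,0,42,-16,0,0, 0,0,0,42,-16,0,0]' 10; python3 -m jog '[0,0,0,42,-16,0,0, 0,0,0,42,-16,0,0,-0.028,0.114,0.077,0,0,0,0,-0.028,0.114,0.077,0,0,0,0,-0.028,0.114,0.077,0,0,0,0]'; python3 -m jog '[-0.028,0.114,0.077,0,0,0,0,-0.028,0.114,0.077,0,0,0,0,-0.028,0.114,0.077,0,0,0,0,0,0,0,0,0,0,0]';python3 -c "
from h import *
go(O-.008*ex+n*.105+[0,0,.03],G)"
```

```text
time_s: 1.8
tcp_pos: [0.4113, -0.3461, 0.3029]
ee_rot: [3.056, 0.726, 0.0]
ft_force: [1.6, -0.7, -0.1]
grip_width: 0.05
gripper_force: 0.0
time_s: 2.3
tcp_pos: [0.4718, -0.2805, 0.3032]
ee_rot: [3.068, 0.358, 0.556]
ft_force: [-0.2, -0.0, 0.1]
grip_width: 0.0105
gripper_force: 0.0
time_s: 2.7
tcp_pos: [0.4694, -0.2804, 0.3011]
ee_rot: [2.949, -0.027, 1.072]
ft_force: [-0.3, 0.4, -0.3]
grip_width: 0.0008
gripper_force: 0.0
t 2.7 tcp [ 0.4694 -0.2804  0.3011] f [-0.3278  0.412  -0.2848] w 0.0008327792714914602
turn [-0.0021  0.0008 -0.0019] rows 0.019885120046467548 | shift before turn mm [-61.0034   0.552   79.7632] after [-61.0715   0.2655  79.7126] | world [ 0.0044 -0.0003 -0.1003]
```

```bash
python3 -m jog '[0,0,0,-27,0,34,0,0,0,0,-27,0,34,0,0,0,0,-26,0,34,0,0,0,0,0,0,0,0]'; python3 -c "
from h import *
go(O-.008*ex+n*.076,G)
snap('side','pr1s');snap('top','pr1t')
a=cv2.imread('pics/pr1s.png')[230:400,270:470];b=cv2.imread('pics/pr1t.png')[160:280,360:500]
cv2.imwrite('pics/pr1.png',np.hstack([cv2.resize(a,(400,340)),cv2.resize(b,(397,340))]))"
```

```text
time_s: 3.1
tcp_pos: [0.4736, -0.2782, 0.1671]
ee_rot: [-2.952, 0.022, -1.059]
ft_force: [-0.1, 1.1, -0.5]
grip_width: 0.0005
gripper_force: 0.0
t 3.1 tcp [ 0.4736 -0.2782  0.1671] f [-0.0958  1.0845 -0.4732] w 0.0004634459905431197
turn [-0.011   0.0091 -0.0014] rows 0.09569278454315143 | shift before turn mm [ 2.8835  2.8224 26.3078] after [ 2.64    2.5364 26.3624] | world [ 0.0189 -0.0029 -0.0185]
```

View pics/pr1.png

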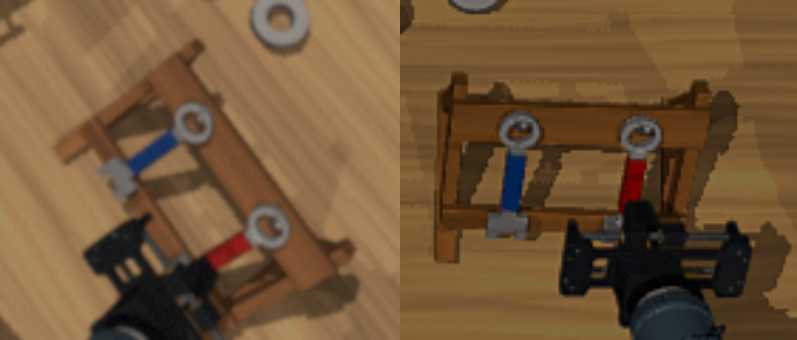

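```bash
python3 -m jog '[0,0,0,2,2.5,7,0,0,0,0,0,0,6,0,0,0,0,0,0,2,0,0,0,0,0,0,0,0]'|sed -n 2,4p; for i in 1; do python3 -m jog '[0,0,0,0,0,2,0,0,0,0,0,0,0,0]'|sed -n 2,4p;python3 -m jog '[0,0,0,0,0,2,0,0,0,0,0,0,0,0]'|sed -n 2,4p;done
```

```text
tcp_pos: [0.4868, -0.2841, 0.1638]
ee_rot: [2.946, -0.02, 1.073]
ft_force: [-0.2, 0.4, 0.4]
tcp_pos: [0.4876, -0.2839, 0.1615]
ee_rot: [2.947, -0.022, 1.072]
ft_force: [0.5, -0.1, 0.1]
tcp_pos: [0.4888, -0.2839, 0.1597]
ee_rot: [2.948, -0.022, 1.072]
ft_force: [0.7, -0.0, -0.7]
```

```bash
python3 -m jog '[0,0,0,-2,-2.5,2,0,0,0,0,0,0,1,0,0,0,0,0,0,0,0]'|sed -n 2,4p; python3 -m jog '[0,0,0,-1,0,2,0,0,0,0,0,0,0,0]'|sed -n 2,4p;python3 -m jog '[0,0,0,0,0,2,0,0,0,0,0,0,0,0]'|sed -n 2,4p
```

```text
tcp_pos: [0.4892, -0.2812, 0.156]
ee_rot: [2.948, -0.022, 1.072]
ft_force: [0.6, -0.5, 0.9]
tcp_pos: [0.4898, -0.2814, 0.1539]
ee_rot: [2.948, -0.022, 1.072]
ft_force: [0.6, -0.2, 0.3]
tcp_pos: [0.4912, -0.2815, 0.1524]
ee_rot: [2.948, -0.022, 1.072]
ft_force: [1.1, -0.1, 0.2]
```

```bash
python3 -m jog '[0,0,0,0,0,1,0,0,0,0,0,0,0,0]'|sed -n 2,4p; python3 -m jog '[0,0,0,0,0,1,0,0,0,0,0,0,0,0]'|sed -n 2,4p
```

```text
tcp_pos: [0.4918, -0.2815, 0.1517]
ee_rot: [2.948, -0.022, 1.072]
ft_force: [-0.0, 0.3, -0.4]
tcp_pos: [0.4924, -0.2814, 0.151]
ee_rot: [2.948, -0.022, 1.072]
ft_force: [-0.3, 0.9, -0.1]
```

Distance to nominal contact is about 2 mm; continue in 1 mm steps.

```bash
python3 -m jog '[0,0,0,0,0,1,0,0,0,0,0,0,0,0]'|sed -n 2,4p; python3 -m jog '[0,0,0,0,0,1,0,0,0,0,0,0,0,0]'|sed -n 2,4p; python3 -m jog '[0,0,0,0,0,1,0,0,0,0,0,0,0,0]'|sed -n 2,4p
```

```text
tcp_pos: [0.4931, -0.2815, 0.1502]
ee_rot: [2.948, -0.022, 1.072]
ft_force: [-0.1, -0.5, 0.4]
tcp_pos: [0.4937, -0.2815, 0.1495]
ee_rot: [2.948, -0.022, 1.072]
ft_force: [-0.4, -0.0, -0.3]
tcp_pos: [0.4943, -0.2815, 0.1487]
ee_rot: [2.948, -0.022, 1.072]
ft_force: [-0.6, 0.1, -0.3]
```

```bash
for k in a; do python3 -m jog '[0,0,0,0,0,1,0,0,0,0,0,0,0,0]'|sed -n 2,4p; python3 -m jog '[0,0,0,0,0,1,0,0,0,0,0,0,0,0]'|sed -n 2,4p; python3 -m jog '[0,0,0,0,0,1,0,0,0,0,0,0,0,0]'|sed -n 2,4p;done
```

```text
tcp_pos: [0.495, -0.2815, 0.1479]
ee_rot: [2.948, -0.022, 1.072]
ft_force: [-0.2, -0.7, 0.4]
tcp_pos: [0.4953, -0.2815, 0.1477]
ee_rot: [2.947, -0.021, 1.072]
ft_force: [-12.5, 3.0, 11.0]
tcp_pos: [0.4954, -0.2815, 0.1476]
ee_rot: [2.947, -0.02, 1.073]
ft_force: [-29.8, 7.0, 26.5]
```

```bash
for k in a; do python3 -m jog '[0,0,0,0,0,1,0,0,0,0,0,0,0,0]'|sed -n 2,4p; python3 -m jog '[0,0,0,0,0,1,0,0,0,0,0,0,0,0]'|sed -n 2,4p; done
```

```text
tcp_pos: [0.4954, -0.2816, 0.1475]
ee_rot: [2.947, -0.019, 1.073]
ft_force: [-49.0, 10.8, 42.9]
tcp_pos: [0.4955, -0.2816, 0.1475]
ee_rot: [2.947, -0.018, 1.073]
ft_force: [-66.7, 15.8, 58.9]
```

```bash
python3 -m jog '[0,0,0,0,0,-20,0.6,0,0,0,0,0,0,0.6,0,0,0,0,0,0,0.6,0,0,0,0,0,0,0.6,0,0,0,0,0,0,0.6]'; python3 -c "
from h import *
go([.5000,-.2815,.1421],G)"
```

```text
time_s: 7.2
tcp_pos: [0.4848, -0.281, 0.1595]
ee_rot: [2.949, -0.022, 1.072]
ft_force: [-0.7, -0.8, 0.3]
grip_width: 0.0383
gripper_force: 0.0
t 7.2 tcp [ 0.4848 -0.281   0.1595] f [-0.7496 -0.7511  0.3294] w 0.03829155685985039
turn [-0.0027  0.0011  0.0015] rows 0.021710442003966487 | shift before turn mm [ 0.4509  0.3167 23.0876] after [ 0.427   0.2544 23.0888] | world [ 0.0152 -0.0005 -0.0174]
```

```bash
python3 -m jog '[0,0,0,0,0,0,0.6,0,0,0,0,0,10,0.6,0,0,0,0,0,8,0.6,0,0,0,0,0,5,0.6,0,0,0,0,0,0,0.6]'; python3 -c "
from h import *
go([.5000,-.2815,.1421],G)"
```

```text
time_s: 7.7
tcp_pos: [0.4996, -0.2811, 0.1415]
ee_rot: [2.949, -0.022, 1.071]
ft_force: [-0.5, -0.2, -0.1]
grip_width: 0.0532
gripper_force: 0.0
t 7.7 tcp [ 0.4996 -0.2811  0.1415] f [-0.4617 -0.2179 -0.0725] w 0.05315192553478221
turn [-0.0031  0.0014  0.0014] rows 0.024414108997548232 | shift before turn mm [ 0.658   0.4401 -0.2169] after [ 0.6589  0.4398 -0.2146] | world [ 0.0004 -0.0004  0.0006]
```

Good. Close on the grip.

```bash
python3 -m jog '[0,0,0,0,0,0,0.1,0,0,0,0,0,0,0.1,0,0,0,0,0,0,0.1,0,0,0,0,0,0,0.1,0,0,0,0,0,0,0.1]' 45; python3 -m jog '[0,0,0,0,0,0,0.1,0,0,0,0,0,0,0.1]' 45
```

```text
time_s: 8.2
tcp_pos: [0.4994, -0.2818, 0.1428]
ee_rot: [2.947, -0.023, 1.072]
ft_force: [-1.1, -0.7, 0.6]
grip_width: 0.0194
gripper_force: 45.0
time_s: 8.4
tcp_pos: [0.4994, -0.2818, 0.1428]
ee_rot: [2.947, -0.023, 1.072]
ft_force: [-3.3, -0.6, 2.1]
grip_width: 0.0187
gripper_force: 45.0
```

```bash
python3 -m jog '[0,0,0,0,0,0,0.1,0,0,0,0,0,0,0.1]' 45;  python3 -c "
from h import *
snap('side','g1s');snap('top','g1t')
a=cv2.imread('pics/g1s.png')[290:400,330:460];b=cv2.imread('pics/g1t.png')[180:280,390:508]
cv2.imwrite('pics/g1.png',np.hstack([cv2.resize(a,(400,340)),cv2.resize(b,(400,340))]))"
```

```text
time_s: 8.6
tcp_pos: [0.4994, -0.2818, 0.1428]
ee_rot: [2.947, -0.023, 1.072]
ft_force: [-4.3, 0.0, 3.6]
grip_width: 0.0195
gripper_force: 45.0
```

View pics/g1.png

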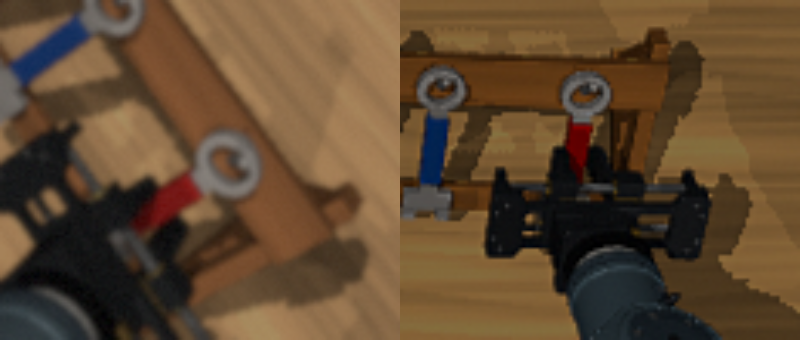

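```bash
python3 -m jog '[0,0,0,3.2,0,-3.8,0.1,0,0,0,3.2,0,-3.8,0.1,0,0,0,6.4,0,-7.7,0.1,0,0,0,0,0,0,0.1]'|sed 1d; python3 -m jog '[0,0,0,6.4,0,-7.7,0.1,0,0,0,6.4,0,-7.7,0.1,0,0,0,6.4,0,-7.7,0.1,0,0,0,6.4,0,-7.7,0.1,0,0,0,6.4,0,-7.7,0.1]'|sed 1d
```

```text
tcp_pos: [0.4998, -0.2817, 0.1636]
ee_rot: [2.946, -0.021, 1.073]
ft_force: [-0.2, -0.0, -1.9]
grip_width: 0.0187
gripper_force: 44.9
tcp_pos: [0.4992, -0.2816, 0.2135]
ee_rot: [2.947, -0.022, 1.072]
ft_force: [-0.4, 0.6, -2.4]
grip_width: 0.0192
gripper_force: 44.9
```

```bash
python3 -m jog '[0,0,0,6.4,0,-7.7,0.1,0,0,0,6.4,0,-7.7,0.1,0,0,0,12.9,0,-15.3,0.1,0,0,0,12.9,0,-15.3,0.1,0,0,0,12.9,0,-15.3,0.1]'|sed 1d; python3 -c "
from h import *
snap('side','l1s');snap('top','l1t')
a=cv2.imread('pics/l1s.png')[230:400,300:500];b=cv2.imread('pics/l1t.png')[160:280,360:501]
cv2.imwrite('pics/l1.png',np.hstack([cv2.resize(a,(400,340)),cv2.resize(b,(400,340))]))
go([.42,.05,.35],Rt(-4.8,0))"
```

```text
tcp_pos: [0.4991, -0.2814, 0.2938]
ee_rot: [2.948, -0.022, 1.072]
ft_force: [1.4, -0.1, -2.8]
grip_width: 0.0191
gripper_force: 44.9
t 10.2 tcp [ 0.5001 -0.2827  0.2964] f [ 0.691  -0.1241 -1.758 ] w 0.019064217733080313
turn [-0.0196 -0.7014  0.0673] rows 4.699424368955205 | shift before turn mm [ -29.5138 -331.1915  -97.0938] after [-107.7041 -324.8328  -53.5686] | world [-0.0801  0.3327  0.0536]
```

View pics/l1.png

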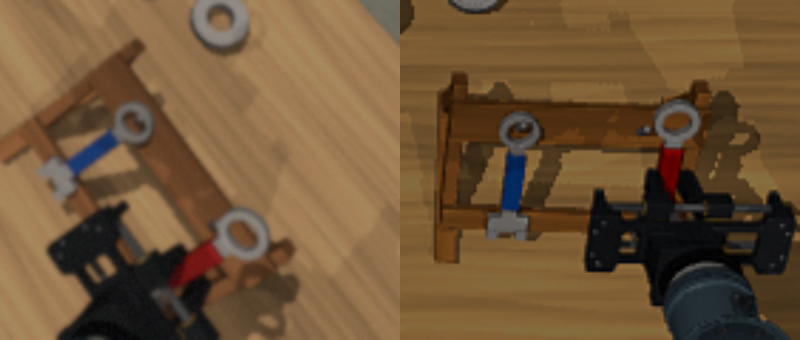

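```bash
python3 -m jog '[-0.004,-0.14,0.0135,0,0,0,0.1,-0.004,-0.14,0.0135,0,0,0,0.1,-0.004,-0.14,0.0135,0,0,0,0.1,-0.004,-0.14,0.0135,0,0,0,0.1,-0.004,-0.14,0.0135,0,0,0,0.1]'|sed 1d; python3 -c "
from h import *
go([.4595,.215,.296],Rt(-4.8,0))"
```

```text
tcp_pos: [0.4992, -0.2814, 0.2924]
ee_rot: [-3.135, 0.133, 0.013]
ft_force: [0.6, -0.2, -2.0]
grip_width: 0.0191
gripper_force: 44.9
t 10.7 tcp [ 0.4992 -0.2814  0.2924] f [ 0.5839 -0.2357 -1.9809] w 0.019133822348644882
turn [-0.0036  0.0082 -0.0009] rows 0.06014445550629819 | shift before turn mm [ -81.5721 -491.3078   -1.1431] after [ -81.1172 -491.3715   -3.5695] | world [-0.0397  0.4964  0.0036]
```

```bash
python3 -m jog '[0,0,0,-7,-41,0,0.1,0,0,0,-7,-41,0,0.1,0,0,0,-7,-41,0,0.1,0,0,0,-7,-41,0,0.1,0,0,0,-7,-41,0,0.1]'|sed -n 2,4p;python3 -m jog '[0,0,0,-7,-41,0,0.1,0,0,0,-7,-41,0,0.1,0,0,0,-7,-41,0,0.1,0,0,0,-7,-41,0,0.1,0,0,0,-7,-41,0,0.1]'|sed -n 2,4p;python3 -m jog '[0,0,0,-6,-41,0,0.1,0,0,0,-5,-38,0,0.1,0,0,0,0,0,0,0.1,0,0,0,0,0,0,0.1]'|sed -n 2,4p; python3 -c "
from h import *
go([.4595,.215,.16],Rt(-4.8,0))
snap('side','d1s');snap('top','d1t')
a=cv2.imread('pics/d1s.png')[100:300,130:330];b=cv2.imread('pics/d1t.png')[180:320,210:350]
cv2.imwrite('pics/d1.png',np.hstack([cv2.resize(a,(400,400)),cv2.resize(b,(400,400))]))"
```

```text
tcp_pos: [0.4809, -0.0725, 0.2925]
ee_rot: [-3.133, 0.131, 0.006]
ft_force: [1.3, 0.3, -2.7]
tcp_pos: [0.4631, 0.1346, 0.2937]
ee_rot: [-3.134, 0.131, 0.006]
ft_force: [1.0, -0.7, -1.3]
tcp_pos: [0.4589, 0.2131, 0.2939]
ee_rot: [-3.135, 0.127, 0.007]
ft_force: [-0.0, -0.8, -2.7]
t 12.1 tcp [0.4589 0.2131 0.2939] f [-0.0405 -0.8401 -2.6939] w 0.019178531662954298
turn [-0.0037  0.0044  0.0025] rows 0.041953607323471545 | shift before turn mm [  1.0401  -1.4884 133.9136] after [  0.4461  -1.989  133.9104] | world [ 0.0006  0.0019 -0.1339]
```

View pics/d1.png

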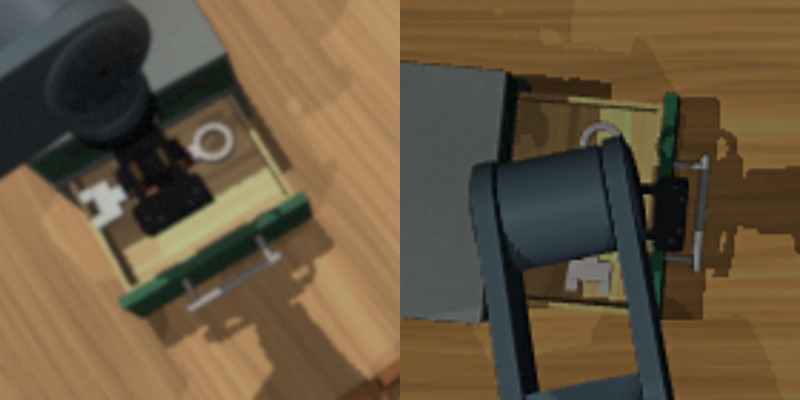

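```bash
python3 -m jog '[-0.003,0.004,0.002,0,-1,30,0.1,0,0,0,0,0,40,0.1,0,0,0,0,0,27,0.1,0,0,0,0,0,0,0.1]'|sed -n 2,4p; python3 -m jog '[0,0,0,0,0,8,0.1,0,0,0,0,0,8,0.1,0,0,0,0,0,0,0.1]'|sed -n 2,4p; python3 -m jog '[0,0,0,0,0,10,0.1,0,0,0,0,0,10,0.1,0,0,0,0,0,0,0.1]'|sed -n 2,4p
```

```text
tcp_pos: [0.4572, 0.2117, 0.1939]
ee_rot: [3.138, -0.139, -0.011]
ft_force: [-0.5, -0.5, -3.6]
tcp_pos: [0.4599, 0.2134, 0.1821]
ee_rot: [-3.137, 0.136, -0.003]
ft_force: [-0.5, 0.4, -1.5]
tcp_pos: [0.4587, 0.2135, 0.1604]
ee_rot: [-3.138, 0.135, 0.002]
ft_force: [0.3, -0.1, -2.7]
```

```bash
python3 -m jog '[0,0,0,0,0,15,0.1,0,0,0,0,0,15,0.1,0,0,0,0,0,12,0.1,0,0,0,0,0,0,0.1]'|sed -n 2,4p; python3 -m jog '[0,0,0,0,0,6,0.1,0,0,0,0,0,4,0.1,0,0,0,0,0,0,0.1]'|sed -n 2,6p
```

```text
tcp_pos: [0.4585, 0.2136, 0.1183]
ee_rot: [-3.138, 0.135, 0.003]
ft_force: [0.7, -0.5, -2.0]
tcp_pos: [0.4597, 0.2138, 0.1098]
ee_rot: [-3.138, 0.135, -0.002]
ft_force: [-0.2, 0.6, -1.7]
grip_width: 0.0193
gripper_force: 44.9
```

```bash
python3 -m jog '[0,0,0,0,0,4,0.1,0,0,0,0,0,4,0.1,0,0,0,0,0,0,0.1]'|sed -n 2,4p; python3 -m jog '[0,0,0,0,0,2,0.1,0,0,0,0,0,0,0.1]'|sed -n 2,4p
```

```text
tcp_pos: [0.4595, 0.2137, 0.1015]
ee_rot: [-3.138, 0.135, -0.001]
ft_force: [0.8, 0.1, -2.1]
tcp_pos: [0.4597, 0.2138, 0.0998]
ee_rot: [-3.138, 0.135, -0.002]
ft_force: [-0.4, 0.2, -2.1]
```

```bash
python3 -m jog '[0,0,0,0,0,1,0.1,0,0,0,0,0,0,0.1]'|sed -n 2,4p; python3 -m jog '[0,0,0,0,0,1,0.1,0,0,0,0,0,0,0.1]'|sed -n 2,4p
```

```text
tcp_pos: [0.4598, 0.2138, 0.0989]
ee_rot: [-3.138, 0.135, -0.002]
ft_force: [-0.0, -0.7, -1.8]
tcp_pos: [0.46, 0.2139, 0.0982]
ee_rot: [-3.137, 0.135, -0.003]
ft_force: [-0.5, 0.2, 0.2]
```

Contact beginning as predicted (≈97.5 mm).

```bash
python3 -m jog '[0,0,0,0,0,1,0.1,0,0,0,0,0,0,0.1]'|sed -n 2,4p
```

```text
tcp_pos: [0.46, 0.214, 0.098]
ee_rot: [-3.137, 0.135, -0.002]
ft_force: [-4.4, -0.1, 10.6]
```

```bash
python3 -m jog '[0,0,0,0,0,0,0.3,0,0,0,0,0,0,0.3,0,0,0,0,0,0,0.3]'|sed 1d
```

```text
tcp_pos: [0.4599, 0.2138, 0.097]
ee_rot: [-3.138, 0.135, -0.003]
ft_force: [-0.1, 0.4, -0.2]
grip_width: 0.0265
gripper_force: 0.0
```

Released. Rise straight up, and look.

```bash
python3 -m jog '[0,0,0,0,0,-5,0.3,0,0,0,0,0,-15,0.3,0,0,0,0,0,-40,0.3,0,0,0,0,0,-40,0.3,0,0,0,0,0,-40,0.3]'|sed -n 2,4p; python3 -m jog '[0,0,0,0,0,-40,0,0,0,0,0,30,-10,0,0,0,0,0,45,0,0,0,0,0,0,45,0,0,0,0,0,0,45,0,0]'|sed -n 2,4p;python3 -m jog '[0,0,0,0,45,0,0,0,0,0,0,45,0,0,0,0,0,0,45,0,0,0,0,0,0,0,0,0]'|sed 1d; python3 -c "
from h import *
snap('side','e1s');snap('top','e1t')
a=cv2.imread('pics/e1s.png')[100:300,130:330];b=cv2.imread('pics/e1t.png')[180:320,230:370]
cv2.imwrite('pics/e1.png',np.hstack([cv2.resize(a,(400,400)),cv2.resize(b,(400,400))]))
go([.45,.03,.15],Rt(-4.8,0))"
```

```text
tcp_pos: [0.4593, 0.2135, 0.2385]
ee_rot: [-3.138, 0.135, -0.002]
ft_force: [0.5, -0.3, -0.8]
tcp_pos: [0.4449, 0.0479, 0.2873]
ee_rot: [-3.138, 0.133, -0.004]
ft_force: [0.5, -0.3, 0.3]
tcp_pos: [0.4334, -0.0899, 0.2872]
ee_rot: [3.137, -0.145, 0.003]
ft_force: [1.1, 0.2, -0.5]
grip_width: 0.0003
gripper_force: 0.0
t 16.8 tcp [ 0.4336 -0.086   0.2868] f [-0.0756  0.2185 -0.2671] w 0.0004345781409657471
turn [-0.0016 -0.0014 -0.0052] rows 0.03742269115105953 | shift before turn mm [   5.8253 -116.8281  136.9573] after [   6.6262 -117.0111  136.7645] | world [ 0.0164  0.116  -0.1368]
```

View pics/e1.png

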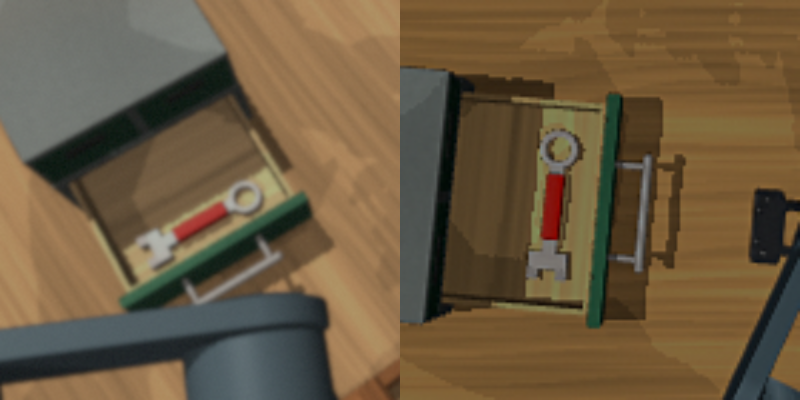

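```bash
python3 -c "
from h import *
print(np.array(r.sense()['qpos']))
for k,uv in (('s',((197,148.8),(0,0))),): pass
s=[onz('side',((130+190/2),(100+303/2)),.068),onz('side',((130+280/2),(100+256/2)),.068)];t=[onz('top',(230+640-400)and(230+(650-400)*.35,180+155*.35),.068),onz('top',(230+(640-400)*.35,180+270*.35),.068)]
print(s,t)"
```

```text
[-0.4668 -0.1135  1.9435  0.0021  1.3108  1.1925]
[array([0.3916, 0.1222, 0.068 ]), array([0.5114, 0.1041, 0.068 ])] [array([0.5117, 0.1046, 0.068 ]), array([0.3859, 0.116 , 0.068 ])]
```

```bash
python3 -m jog '[0,0,-0.143,0,0,0,0,0,0,-0.143,0,0,0,0,0,0,-0.143,0,0,0,0,0,0,-0.143,0,0,0,0,0,0,-0.143,0,0,0,0]'|sed -n 3p;python3 -m jog '[0,0,-0.143,0,0,0,0,0,0,-0.143,0,0,0,0,0,0,-0.143,0,0,0,0,0,0,-0.143,0,0,0,0,0,0,-0.143,0,0,0,0]'|sed -n 3p;python3 -m jog '[0,0,-0.146,0,0,0,0,0,0,0,0,0,0,0,0,0,0,0,0,0,0]'|sed 1d;python3 -c "
from h import *
go([.446,.06,.112],Rt(85.2,0))"
```

```text
ee_rot: [-2.982, -0.985, -0.003]
ee_rot: [-2.449, -1.966, -0.003]
tcp_pos: [0.4339, -0.084, 0.2866]
ee_rot: [2.311, 2.128, 0.003]
ft_force: [0.6, -0.5, 0.0]
grip_width: 0.0003
gripper_force: 0.0
t 18.1 tcp [ 0.4339 -0.084   0.2866] f [ 0.576  -0.4579  0.0394] w 0.00034311706672969934
turn [ 0.0013 -0.0014  0.0012] rows 0.015140263761691686 | shift before turn mm [144.2979  -0.0571 174.8265] after [144.5469   0.004  174.6207] | world [ 0.0121  0.144  -0.1746]
```

Lower first, then advance toward the bar.

```bash
python3 -m jog '[0,0,0,20,0,44,0,0,0,0,20,0,44,0,0,0,0,20,0,44,0,0,0,0,20,0,42,0,0,0,0,20,0,0,0]'|sed 1d;python3 -m jog '[0,0,0,20,0,0,0,0,0,0,15,0,0,0,0,0,0,0,0,0,0]'|sed 1d;python3 -m jog '[0,0,0,8,0,0,0,0,0,0,8,0,0,0,0,0,0,8,0,0,0,0,0,0,8,0,0,0]'|sed 1d
```

```text
tcp_pos: [0.4378, 0.0168, 0.1072]
ee_rot: [-2.306, -2.12, 0.007]
ft_force: [-0.4, -0.4, 1.5]
grip_width: 0.0004
gripper_force: 0.0
tcp_pos: [0.4447, 0.0512, 0.1126]
ee_rot: [-2.309, -2.13, -0.003]
ft_force: [-0.3, 0.4, -0.5]
grip_width: 0.0007
gripper_force: 0.0
tcp_pos: [0.4476, 0.0817, 0.1129]
ee_rot: [2.31, 2.129, 0.003]
ft_force: [-0.5, -0.4, 0.2]
grip_width: 0.0003
gripper_force: 0.0
```

```bash
for k in 1; do python3 -m jog '[0,0,0,5,0,0,0,0,0,0,5,0,0,0,0,0,0,6,0,0,0,0,0,0,6,0,0,0,0,0,0,8,0,0,0]'|sed -n '2p;4p';python3 -m jog '[0,0,0,8,0,0,0,0,0,0,8,0,0,0,0,0,0,8,0,0,0,0,0,0,8,0,0,0,0,0,0,8,0,0,0]'|sed -n '2p;4p'; done
```

```text
tcp_pos: [0.45, 0.1115, 0.1128]
ft_force: [1.0, -1.5, -1.2]
tcp_pos: [0.4533, 0.1518, 0.1129]
ft_force: [1.3, -0.4, -0.8]
```

```bash
python3 -m jog '[0,0,0,8,0,0,0,0,0,0,8,0,0,0,0,0,0,8,0,0,0,0,0,0,8,0,0,0,0,0,0,8,0,0,0]'|sed -n '2p;4p';python3 -m jog '[0,0,0,8,0,0,0,0,0,0,8,0,0,0,0,0,0,6,0,0,0,0,0,0,4,0,0,0,0,0,0,0,0,0,0]'|sed -n '2p;4p'; python3 -c "
from h import *
snap('side','f1s');snap('top','f1t')
a=cv2.imread('pics/f1s.png')[50:250,100:300];b=cv2.imread('pics/f1t.png')[180:320,200:340]
cv2.imwrite('pics/f1.png',np.hstack([cv2.resize(a,(400,400)),cv2.resize(b,(400,400))]))"
```

```text
tcp_pos: [0.4564, 0.1916, 0.1129]
ft_force: [0.5, -0.5, 0.6]
tcp_pos: [0.4582, 0.2175, 0.1128]
ft_force: [-0.4, 0.5, 0.3]
```

View pics/f1.png

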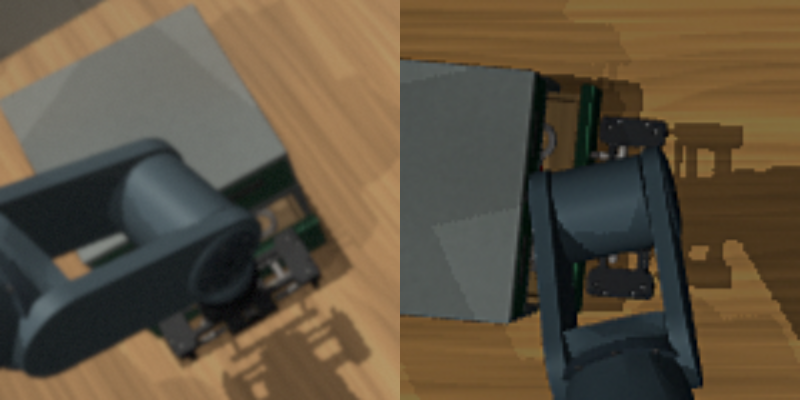

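```bash
python3 -m jog '[0,0,0,5,0,0,0,0,0,0,5,0,0,0,0,0,0,5,0,0,0,0,0,0,4,0,0,0,0,0,0,0,0,0,0]'|sed -n '2p;4p';python3 -m jog '[0,0,0,2,0,0,0,0,0,0,2,0,0,0,0,0,0,0,0,0,0]'|sed -n '2p;4p'
```

```text
tcp_pos: [0.4601, 0.2365, 0.1131]
ft_force: [-0.5, 0.3, -0.4]
tcp_pos: [0.4604, 0.24, 0.1131]
ft_force: [-0.2, -0.2, 0.8]
```

```bash
python3 -m jog '[0,0,0,2,0,0,0,0,0,0,1,0,0,0,0,0,0,0,0,0,0]'|sed -n '2p;4p'
```

```text
tcp_pos: [0.4607, 0.2429, 0.1131]
ft_force: [0.4, -0.4, -0.6]
```

```bash
python3 -m jog '[0,0,0,2,0,0,0,0,0,0,1,0,0,0,0,0,0,0,0,0,0]'|sed -n '2p;4p'; python3 -m jog '[0,0,0,2,0,0,0,0,0,0,0,0,0,0]'|sed -n '2p;4p'
```

```text
tcp_pos: [0.4608, 0.246, 0.113]
ft_force: [-0.8, -0.7, -0.0]
tcp_pos: [0.4609, 0.248, 0.113]
ft_force: [0.5, 0.4, 1.0]
```

```bash
python3 -m jog '[0,0,0,2,0,0,0,0,0,0,0,0,0,0]'|sed -n '2p;4p'
```

```text
tcp_pos: [0.4611, 0.25, 0.113]
ft_force: [0.6, -0.8, -0.2]
```

```bash
python3 -m jog '[0,0,0,1.5,0,0,0,0,0,0,0,0,0,0]'|sed -n '2p;4p'; python3 -m jog '[0,0,0,1.5,0,0,0,0,0,0,0,0,0,0]'|sed -n '2p;4p'
```

```text
tcp_pos: [0.4612, 0.2514, 0.113]
ft_force: [-0.6, -0.5, -0.2]
tcp_pos: [0.4614, 0.2529, 0.113]
ft_force: [-0.3, 0.0, -0.6]
```

```bash
python3 -m jog '[0,0,0,1.5,0,0,0,0,0,0,0,0,0,0]'|sed -n '2p;4p'
```

```text
tcp_pos: [0.4614, 0.254, 0.113]
ft_force: [0.7, -2.5, 0.7]
```

```bash
python3 -m jog '[0,0,0,1,0,0,0,0,0,0,0,0,0,0]'|sed -n '2p;4p'
```

```text
tcp_pos: [0.4615, 0.2543, 0.1129]
ft_force: [-0.9, -8.0, 2.2]
```

```bash
python3 -m jog '[0,0,0,1,0,0,0,0,0,0,0,0,0,0]'|sed -n '2p;4p'; python3 -m jog '[0,0,0,-10,0,0,0,0,0,0,-30,0,0,0,0,0,0,-40,0,-10,0,0,0,0,-40,0,-40,0,0,0,0,-40,0,-40,0]'|sed -n '2p;4p';python3 -m jog '[0,0,0,-45,0,0,0,0,0,0,-45,0,0,0,0,0,0,-45,0,0,0,0,0,0,-45,0,0,0,0,0,0,0,0,0,0]'|sed -n '2p;4p'; python3 -c "
from h import *
a=snap('side','z1s');b=snap('top','z1t')
a=cv2.imread('pics/z1s.png')[:,90:460];b=cv2.imread('pics/z1t.png')[130:310,140:500]
cv2.imwrite('pics/z1.png',np.hstack([a,cv2.resize(b,(430,215))] if 0 else [a,cv2.copyMakeBorder(cv2.resize(b,(430,215)),0,185,0,0,cv2.BORDER_CONSTANT)]))
f=[onz('side',uv,.093) for uv in()]"
```

```text
tcp_pos: [0.4615, 0.2545, 0.1129]
ft_force: [-0.5, -12.4, 3.9]
tcp_pos: [0.4483, 0.1048, 0.1937]
ft_force: [0.9, -0.6, -0.4]
tcp_pos: [0.435, -0.078, 0.1939]
ft_force: [0.3, 0.6, -0.4]
```

View pics/z1.png

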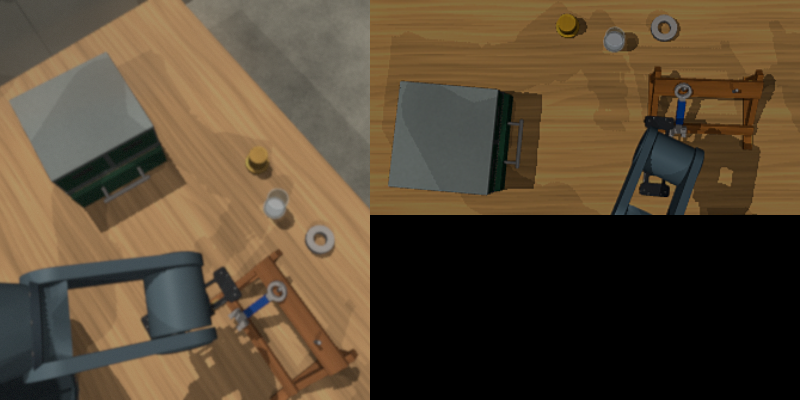

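```bash
python3 -c "
from plant import r
print(r.hand_in())"
```

```text
the job is handed in; nothing more can be done
None
```

The red spanner was set down flat on the drawer floor before release, the drawer was pushed to its stop, the blue spanner is still on its peg and the other objects were left alone; the job is handed in (the hand-in call returned no verdict).

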